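# Find the warped saucepan lid by rocking it, and cover the pan with the sound one

## Robot

A 6-joint arm with a two-finger parallel gripper is mounted at the origin on the work surface. World frame = base frame: x ahead of the robot, y to its left, z up, the work surface at z = 0. Lengths are in m, angles in rad, forces in N, time in s.
With the tool pointing down it reaches from about 0.35 to 0.975 m from the base axis. Payload 4.9 kg.
Tool frame: the origin (TCP) lies midway between the tips of the shut fingers; the grasp point (between the pads) lies 19 mm behind it; z points along the fingers, y is the line along which they close (so a half turn about z gives the same grasp; the last joint's range is limited). The gripper opens to 85 mm and grips with 20 to 120 N. Pads are 22 mm wide; open, the fingers measure 114 mm over their backs; the gripper's body (76 mm by 85 mm) begins 54 mm behind the grasp point. The pads swing forward as they close: fully open they stand 13 mm farther back than shut.
Start: joints at [1.074, 0.053, 1.613, -0, 1.476, -0.119], TCP at [0.231, 0.581, 0.231] pointing down, gripper open.
Joint ranges: [-3.01, 3.01], [-1.01, 2.22], [0.06, 2.58], [-1.02, 4.17], [0.09, 2.62], [-3.14, 3.14]. Speed limits (rad/s): [2.57, 2.57, 3.14, 3.14, 3.14, 3.14].

## Interface

Orientations are given as a unit quaternion [w, x, y, z].
In Python, from plant import * gives the robot as it stands.
- The arm moves only by the tool jog_arm, never from a script. Its argument "targets" is a list of rows, each a list of 3 entries, a list of its own where there are three numbers: the shift along the tool's x, y, z in units of 25 mm (1.0 is 25 mm), then the turn, a rotation vector about the tool's x, y, z in units of 8 degrees (1.0 is 8 degrees), then the opening in per cent of the stroke, from 0 (shut) to 100 (fully open). A call has 1 to 8 rows; each row is the pose to reach, as a shift and turn from the pose commanded when the call began, along the tool's axes at that moment; what a row does not reach only later rows make up. A row lasts 1/8 s, in which the tool goes at most 62.5 mm and 10.7 degrees, less where a joint would pass 70% of its speed; a pose out of reach is approached as far as the arm can. A call with a gripper value outside its range is refused whole. The fingers move at their own pace and stop on an object; the grip force is fixed at half the most. Time passes only in rows, so rows that repeat a pose let the fingers close. It gives the time, the measured TCP pose, the force, the opening and the grip force at its end, in the units of the state.
- state(): the state, without advancing time (a new reading comes with each control period).
- grab_frame(name): name is "scene" or "top" or "wrist"; returns (picture, depth): 400x640x3 uint8, red, green, blue; 400x640 float32, m along the optical axis (not along the pixel's ray), 0 where there is no reading.
- camera_params(name): a dict with "fovy" (degrees; the focal length in pixels is half the picture's height over the tangent of half this angle, whatever the lens; pixels are square), "cx", "cy" (the principal point, pixels), "rvec" (rotation vector, rad) and "tvec" (3), from world to camera coordinates, as OpenCV has them; the wrist camera has in their place "hand_eye" (4x4, takes a point from camera to tool coordinates, whose origin is the TCP and whose axes are the flange's). Camera axes: x right, y down, z forward; pixel columns grow to the right and rows downward; lengths in m; the calibration is good to about 2 mm. A picture is of the moment at which its call begins: read the wrist's pose just before it. camera_params takes no time and is no camera call.
- job_done(): hands the job in; it is judged then, once.
The state is a dict: "time": time; "joint_pos": joint angles; "joint_vel": joint speeds; "joint_efforts": joint torques, N m; "tool_pos": TCP position; "tool_rot": TCP orientation; "contact_force": force on the tool from outside, world axes, zero at the start; "ft_torque": the same for the moment, N m; "gripper_width": opening from 0.0 (shut) to 1.0 (fully open); "grasp_force": force on a finger pad.
Only numpy, scipy, OpenCV 4.12 (cv2) and the standard library are available. Lean on these libraries where they do the work, as an engineer would, in place of code of your own. Each camera call takes 0.05 s, during which the arm holds its last target. There are 200 camera calls.

## Task

One of the two saucepan lids lying on the stone slab is warped. Before moving either of them, press down with the fingertips at several places round their rims until one rocks over under the press, and keep it pressed for a moment so that you know which one it is. Then cover the saucepan with the sound lid, centred and level, and lay the warped one knob up on the sloping wire lid rest with its lower edge down at the lip; drop neither, and leave the other things where they stand.

Things in the scene. Friction and masses are not known exactly. Their poses are not given: they have to be found in the camera images.
- lid_1_knob (a point): Flat metal lid, 169 mm across, 0.2 to 0.42 kg: 3.5 mm plate in a rolled edge, tops of both 5 mm above the underside; black knob in the middle, its cylindrical head 28 mm wide, 16 to 44 mm above the underside. Point: centre of the knob head, 30 mm above the underside on the lid's axis; z out of the lid. This lid or its twin, lid_2, is the warped one (it changes nothing in this point; see slab).
- lid_2_knob (a point): The twin of lid_1, of the same make and sizes, with the same point: centre of the knob head, 30 mm above the underside; z out of the lid. Both lids lie level when left alone. On the warped one about 155 degrees of the rim, in an unknown direction, is bent up by up to 5.5 mm beyond a crease 15 mm from the centre.
- slab: Polished stone slab, 260 mm (x) by 460 mm (y), top 20 mm above the counter, fixed; origin under its centre. Pressed with 1 to 4 N on its raised part 65 to 75 mm from the centre, the warped lid rocks over by 0.08 rad, the far rim rising 8 mm; let go, it falls back. Pressed elsewhere near the rim it stays still, as the flat lid does everywhere.
- pan_rim (a point): Open steel saucepan on the counter, 90 mm tall, 154 mm across the rim, 0.9 kg, loose. Point: centre of the mouth at rim height. Black handle along its x, out to 225 mm from the centre, up to 83 mm high. A lid on the pan has its plate (1.5 mm above the lid's underside) on the rim, knob point 28.5 mm above the rim, rolled edge outside with 2.5 mm play.
- rest: Wire lid rest, fixed; origin under the centre of its drip tray, 190 mm (x) by 150 mm (y). Two 6 mm wires 90 mm apart rise at 35 degrees from horizontal towards its +x (away from the robot), up to 126 mm high; their lower front ends are turned up by 23 mm as a lip. A lid on it faces the robot and up, its axis tilted 35 degrees from vertical towards the rest's -x.
- rest_knob (a point): On the lid rest, with the rest's axes (z vertical): where the centre of a lid's knob head (the lid point) comes when the lid lies on the wires with its lower edge 4 mm short of the lip; 95 mm above the counter.
- jar: Bystander: closed glass jam jar with its twist cap, 68 mm diameter, 100 mm tall, standing on the slab between the lids, at the back. Origin: centre of its underside.
- brush: Bystander: slim wooden brush, 155 mm long (its x), 18 mm wide, 18 mm tall, lying on the slab between the lids. Origin: on its underside near mid-length.
- dispenser: Bystander: press-button soap dispenser of brushed aluminium behind the slab, 68 mm diameter, 168 mm tall, spout reaching 52 mm along its -x. Origin: centre of its underside.
- filter_base: Bystander: round white plastic filter base behind the slab, 120 mm diameter, 30 mm tall. Origin: centre of its underside.
- bowl: Bystander: white ceramic bowl, 136 mm diameter, 60 mm tall. Origin: centre of its underside.
- scraper: Bystander: teal silicone scraper, 220 mm long (its x), 50 mm wide, 14 mm tall, lying flat. Origin: on its underside near mid-length.

How it is judged:
By the outcome, as a careful person would: the job done as asked, in the order asked, and still so for the second after the job is handed in, with the robot touching nothing.
It also fails if it takes over 72 s, if anything falls off the work surface, if the arm or the gripper's body presses on something with over 40 N, if the wrist force passes 120 N, or if a joint passes its speed limit or range.

## Working session

There is one attempt and no reset: what is moved stays moved. The work goes in short steps, Python scripts to look and compute and a tool call to move; the robot and the scene stay as the last step left them, time stands still between calls to the robot, and variables do not carry over. Pictures are saved under pics/ and viewed, at most 12 in all, crops included, and the job is handed in when it is done.

Besides the shell and the picture viewer there is one more tool, called after "Request:" by a JSON object that holds its "name" and its "arguments", one argument or row to a line. jog_arm: Moves the arm, as the interface text tells. Its arguments: {"type":"object","properties":{"targets":{"type":"array"}},"required":["targets"]}

```bash
ls; mkdir -p pics
cat > h.py <<'E'
from plant import *
import numpy as np, cv2
from scipy.spatial.transform import Rotation as R
def snap(n,f=None):
    s=state(); im,d=grab_frame(n); p=camera_params(n)
    F=200/np.tan(np.radians(p["fovy"])/2)
    if "hand_eye" in p:
        w,x,y,z=s["tool_rot"]; T=np.eye(4); T[:3,:3]=R.from_quat([x,y,z,w]).as_matrix(); T[:3,3]=s["tool_pos"]
        M=T@np.array(p["hand_eye"])
    else:
        W=np.eye(4); W[:3,:3]=cv2.Rodrigues(np.array(p["rvec"],float))[0]; W[:3,3]=np.ravel(p["tvec"]); M=np.linalg.inv(W)
    if f: cv2.imwrite("pics/"+f,im[:,:,::-1])
    v,u=np.mgrid[:400,:640]
    P=np.stack([(u-p["cx"])*d/F,(v-p["cy"])*d/F,d],-1)@M[:3,:3].T+M[:3,3]
    P[d==0]=np.nan
    return im,d,P,M,F,p
E
python3 - <<'E'
from h import *
for n in("top","scene","wrist"):
    im,d,P,M,F,p=snap(n,n+"0.png"); np.save(n+"0.npy",P); print(n,p,M[:3,3].round(3),np.nanmin(P[...,2]),(d==0).mean())
print(state())
a=cv2.imread("pics/top0.png");b=cv2.imread("pics/scene0.png")
E
```

```text
pics
top {'fovy': 53.95309003986165, 'cx': 319.38587969245066, 'cy': 206.87966929230683, 'rvec': array([ 2.10078104, -2.1513401 ,  0.19884067]), 'tvec': array([0.00455139, 0.53031519, 1.04539315])} [ 0.33  -0.003  1.125] -0.7723511649677715 0.0040078125
scene {'fovy': 43.91146824222912, 'cx': 318.47480581906075, 'cy': 195.67633422341518, 'rvec': array([ 2.0411764 ,  0.64624375, -0.38915269]), 'tvec': array([-0.42913355, -0.06506318,  1.90902905])} [ 1.336 -1.091  0.927] -0.7712943122716568 0.00599609375
wrist {'fovy': 59.704967134347875, 'cx': 326.49777253485314, 'cy': 195.9730390433808, 'hand_eye': array([[ 3.36907761e-04, -9.51538652e-01, -3.07528990e-01,
         7.84315221e-02],
       [ 9.99999684e-01,  9.92551279e-05,  7.88421813e-04,
         9.65862039e-05],
       [-7.19690001e-04, -3.07529158e-01,  9.51538385e-01,
        -1.42052745e-01],
       [ 0.00000000e+00,  0.00000000e+00,  0.00000000e+00,
         1.00000000e+00]])} [0.158 0.61  0.372] -0.7575705535697497 0.00371484375
{'time': 0.15, 'joint_pos': array([ 1.07400652e+00,  5.32148336e-02,  1.61395474e+00,  2.57368389e-05,
        1.47598835e+00, -1.18993455e-01]), 'joint_vel': array([ 0.00144728, -0.00144273, -0.00180845, -0.00067131,  0.0009451 ,
       -0.00127414]), 'joint_efforts': array([-6.26845213e-05, -3.94243348e+01, -3.70721912e+01, -1.77748502e-04,
        4.66741389e-03, -1.57903054e-05]), 'tool_pos': array([0.23030834, 0.58051144, 0.23035372]), 'tool_rot': array([-2.49385606e-04,  1.87777934e-01,  9.82211197e-01, -7.41951548e-04]), 'contact_force': array([-0.69921884, -0.22929749,  0.71890794]), 'ft_torque': array([ 0.03920008,  0.03328621, -0.02309722]), 'grasp_force': 0.0, 'gripper_width': 0.995469297841202}
```

View pics/top0.png

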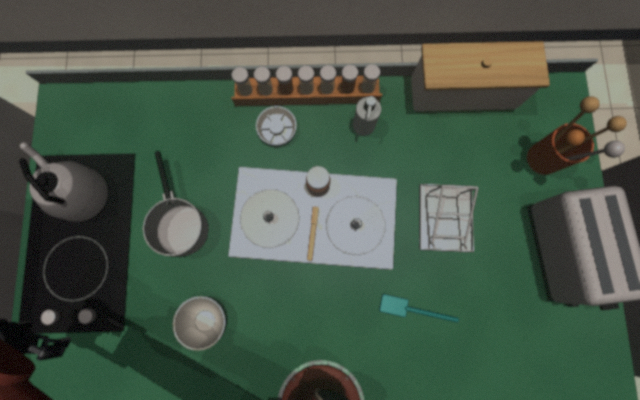

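View pics/scene0.png

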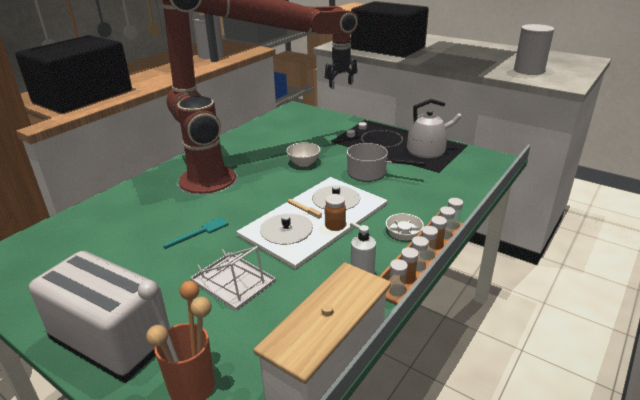

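The top view shows the lids' knobs at about (268,216) and (356,224), the pan at (174,228) with its handle up to (163,160), the rest at (448,218), the brush at (313,233) and the jar at (318,180). In the scene view the knobs are at (336,190) and (286,222), the pan at (367,160) and the rest at (233,275).

```bash
cat > m.py <<'E'
from h import *
from scipy.optimize import least_squares
T=np.load("top0.npy");S=np.load("scene0.npy")
A=np.vstack([T.reshape(-1,3),S.reshape(-1,3)])
def sel(P,c,r,z0,z1):
    P=P.reshape(-1,3); return P[(np.hypot(P[:,0]-c[0],P[:,1]-c[1])<r)&(P[:,2]>z0)&(P[:,2]<z1)]
def circ(Q,r=None):
    f=lambda q:np.hypot(Q[:,0]-q[0],Q[:,1]-q[1])-(r or q[2])
    s=least_squares(f,[*Q[:,:2].mean(0),r or .08],loss="soft_l1",f_scale=.002);return s.x.round(4)
for nm,(u,v),(us,vs) in [("L",(268,216),(336,190)),("R",(356,224),(286,222))]:
    print(nm,"top",T[v-3:v+4,u-3:u+4].reshape(-1,3).round(3)[24],"scene",S[vs,us].round(3))
    c=T[v,u,:2]
    for n,P in(("top",T),("scene",S)):
        Q=sel(P,c,.03,.045,.075); print(n,"knob",len(Q),np.round(Q.mean(0),4),Q[:,2].max().round(4), circ(sel(P,c,.018,.058,.07),.014) if 0 else "")
        Q=sel(P,c,.11,.0,.04); print("  z pctl",np.percentile(Q[:,2],[5,25,50,75,95]).round(4))
c=T[228,174,:2]
for n,P in(("top",T),("scene",S)):
    Q=sel(P,c,.13,.086,.096); print(n,"pan",T[228,174].round(3),len(Q),circ(Q),np.median(Q[:,2]))
    Q=sel(P,c,.27,.06,.09); Q=Q[np.hypot(*(Q[:,:2]-c).T)>.11]; print(" handle",len(Q),Q.mean(0).round(3),Q.max(0).round(3))
for n,P in(("top",T),("scene",S)):
  Q=sel(P,T[218,448,:2],.16,.012,.16); print(n,"rest",T[218,448].round(3),len(Q),Q.min(0).round(3),Q.max(0).round(3))
for nm,u,v in [("slab",238,171),("slab",396,178),("slab",388,268),("slab",232,258),("jar",318,176),("bowl",200,320),("brush",313,233),("brushend",317,208),("brushend",310,260)]: print(nm,T[v,u].round(3))
# crop montage
a=cv2.imread("pics/top0.png");b=cv2.imread("pics/scene0.png")
x=cv2.resize(a[165:275,225:485],None,fx=3,fy=3,interpolation=3);y=cv2.resize(b[175:310,185:395],None,fx=3,fy=3,interpolation=3)[:270]
y=np.hstack([y,np.zeros((270,150,3),np.uint8)])
cv2.imwrite("pics/m1.png",np.vstack([x,y]))
E
python3 m.py
```

```text
L top [0.51  0.136 0.038] scene [0.516 0.123 0.06 ]
top knob 32 [0.5035 0.1314 0.0607] 0.0704 
  z pctl [0.0186 0.0214 0.024  0.0263 0.0287]
scene knob 43 [0.5142 0.1232 0.0575] 0.0671 
  z pctl [0.0185 0.0213 0.0239 0.0263 0.0289]
R top [ 0.481 -0.109  0.039] scene [ 0.492 -0.12   0.055]
top knob 31 [ 0.4781 -0.1059  0.0604] 0.0672 
  z pctl [0.0181 0.021  0.0241 0.0267 0.03  ]
scene knob 55 [ 0.4886 -0.1171  0.0566] 0.0671 
  z pctl [0.0185 0.0211 0.0244 0.0272 0.0308]
top pan [0.487 0.41  0.006] 268 [0.4807 0.3844 0.075 ] 0.09039966303775049
 handle 680 [0.56  0.519 0.075] [0.696 0.677 0.09 ]
scene pan [0.487 0.41  0.006] 131 [0.4816 0.3815 0.0751] 0.08923729955153847
 handle 341 [0.602 0.525 0.075] [0.698 0.663 0.09 ]
top rest [ 0.497 -0.379  0.004] 781 [ 0.403 -0.452  0.012] [ 0.597 -0.219  0.129]
scene rest [ 0.497 -0.379  0.004] 801 [ 0.401 -0.455  0.012] [ 0.602 -0.219  0.131]
slab [ 0.653  0.23  -0.   ]
slab [ 0.62  -0.236  0.001]
slab [ 0.358 -0.195  0.02 ]
slab [0.397 0.243 0.005]
jar [ 0.6   -0.006  0.12 ]
bowl [0.23  0.328 0.005]
brush [0.46  0.011 0.033]
brushend [ 0.529 -0.001  0.038]
brushend [0.385 0.021 0.025]
```

View pics/m1.png

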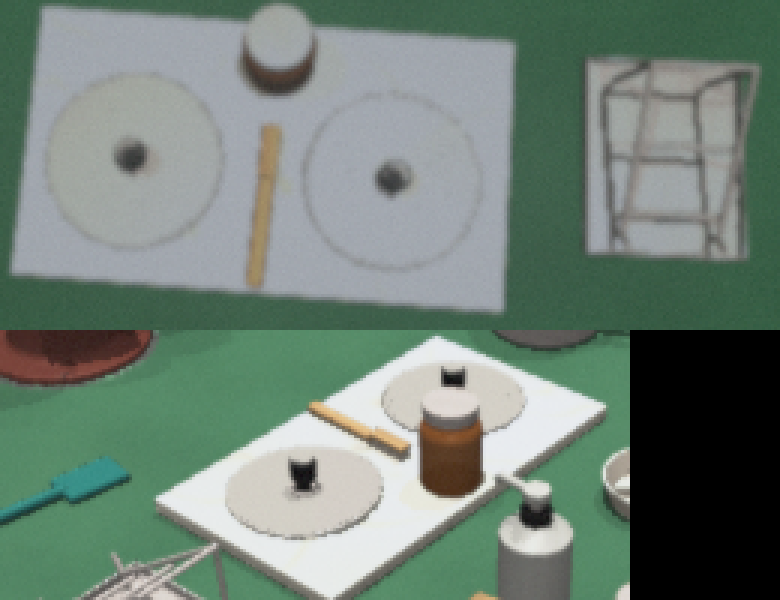

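Request:
{"name": "jog_arm", "arguments": {
  "targets": [
    [[-16.9,-17.8,-1.2],[0,0,-2.7],0],
    [[-16.9,-17.8,-1.2],[0,0,-2.7],0],
    [[-16.9,-17.8,-1.2],[0,0,-2.7],0],
    [[-16.9,-17.8,-1.2],[0,0,-2.7],0],
    [[-16.9,-17.8,-1.2],[0,0,-2.7],0],
    [[-16.9,-17.8,-1.2],[0,0,-2.7],0],
    [[-16.9,-17.8,-1.2],[0,0,-2.7],0],
    [[-16.9,-17.8,-1.2],[0,0,-2.7],0]
  ]
}}

```text
time: 1.15
tool_pos: [0.4162, 0.1171, 0.2557]
tool_rot: [0.0, 0.0, 1.0, 0.0]
contact_force: [1.2, 0.4, 0.7]
gripper_width: -0.003
grasp_force: 0.0
```

Request:
{"name": "jog_arm", "arguments": {
  "targets": [
    [[-1.6,-4,-0.2],[0,0,0],0],
    [[-1.6,-4,-0.2],[0,0,0],0],
    [[-1.6,-4,-0.2],[0,0,0],0],
    [[-1.6,-4,-0.2],[0,0,0],0]
  ]
}}

```text
time: 1.65
tool_pos: [0.4555, 0.0193, 0.2602]
tool_rot: [-0.0, 0.0, 1.0, 0.0]
contact_force: [-0.4, 0.5, -0.2]
gripper_width: -0.002
grasp_force: 0.0
```

Run:
```python
from h import *
print(state()["tool_pos"],state()["tool_rot"].round(3))
im,d,P,M,F,p=snap("wrist","w1.png"); np.save("w1.npy",P); np.savez("w1c.npz",M=M,F=F)
Ps=[np.load("top0.npy"),P]; 
from m import circ,sel
for nm,c0 in(("L",(.509,.127)),("R",(.483,-.111))):
    K=sel(P,c0,.04,.05,.075); print(nm,"knob",len(K),K.mean(0).round(4),K.max(0),circ(K,.014) if len(K)>5 else "")
    c=np.array(c0)
    for Q in [P,np.load("scene0.npy"),np.load("top0.npy")]:
        Q=sel(Q,c,.08,.0,.042); r=Q-[*c,0]; rr=np.hypot(r[:,0],r[:,1]); a=np.degrees(np.arctan2(r[:,1],r[:,0]))%360
        print([round(1000*np.median(Q[(rr>.05)&(a>=k)&(a<k+45)][:,2]),1) for k in range(0,360,45)], len(Q))
```

```text
[0.45551991 0.01934834 0.26024012] [-0.  0.  1.  0.]
L top [0.51  0.136 0.038] scene [0.516 0.123 0.06 ]
top knob 32 [0.5035 0.1314 0.0607] 0.0704 
  z pctl [0.0186 0.0214 0.024  0.0263 0.0287]
scene knob 43 [0.5142 0.1232 0.0575] 0.0671 
  z pctl [0.0185 0.0213 0.0239 0.0263 0.0289]
R top [ 0.481 -0.109  0.039] scene [ 0.492 -0.12   0.055]
top knob 31 [ 0.4781 -0.1059  0.0604] 0.0672 
  z pctl [0.0181 0.021  0.0241 0.0267 0.03  ]
scene knob 55 [ 0.4886 -0.1171  0.0566] 0.0671 
  z pctl [0.0185 0.0211 0.0244 0.0272 0.0308]
top pan [0.487 0.41  0.006] 268 [0.4807 0.3844 0.075 ] 0.09039966303775049
 handle 680 [0.56  0.519 0.075] [0.696 0.677 0.09 ]
scene pan [0.487 0.41  0.006] 131 [0.4816 0.3815 0.0751] 0.08923729955153847
 handle 341 [0.602 0.525 0.075] [0.698 0.663 0.09 ]
top rest [ 0.497 -0.379  0.004] 781 [ 0.403 -0.452  0.012] [ 0.597 -0.219  0.129]
scene rest [ 0.497 -0.379  0.004] 801 [ 0.401 -0.455  0.012] [ 0.602 -0.219  0.131]
slab [ 0.653  0.23  -0.   ]
slab [ 0.62  -0.236  0.001]
slab [ 0.358 -0.195  0.02 ]
slab [0.397 0.243 0.005]
jar [ 0.6   -0.006  0.12 ]
bowl [0.23  0
[... 492 characters left out ...]
np.float64(26.3), np.float64(26.1), np.float64(26.2), np.float64(25.7), np.float64(25.8), np.float64(25.3), np.float64(25.2), np.float64(25.8)] 2450
R knob 250 [ 0.475  -0.1034  0.0591] [ 0.49421591 -0.09553126  0.06498794] [ 0.481  -0.1105  0.014 ]
[np.float64(27.9), np.float64(27.2), np.float64(24.6), np.float64(24.2), np.float64(24.1), np.float64(24.1), np.float64(24.0), np.float64(25.6)] 15088
[np.float64(29.4), np.float64(28.8), np.float64(26.3), np.float64(26.0), np.float64(26.0), np.float64(25.7), np.float64(25.7), np.float64(27.2)] 1094
[np.float64(29.2), np.float64(28.7), np.float64(25.9), np.float64(25.7), np.float64(25.7), np.float64(25.5), np.float64(25.3), np.float64(26.9)] 2460
```

View pics/w1.png

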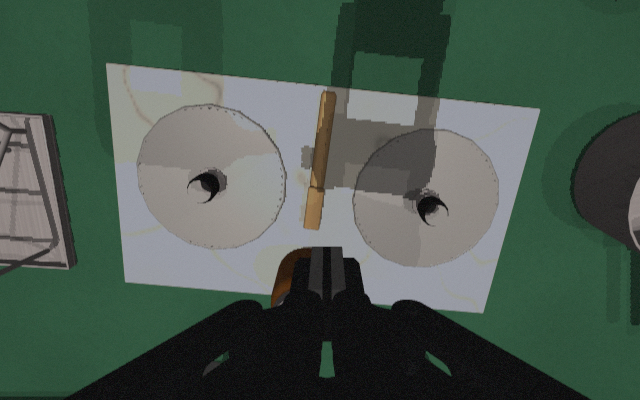

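The wrist view (right = +y, down = +x) shows the left-hand lid's knob at (430,207), the right-hand lid's at (210,183), and the jar hidden by the fingers at (290,275). Depth already hints that lid R is raised around 25°; the press will confirm it.

```bash
cat > lid.py <<'E'
from h import *
from scipy.optimize import least_squares
def lidfit(im,M,F,p,c0,zt,rad=.0845,dr=.02):
    # outline fit: Lab-b edge along radial rays on plane z=zt
    lab=cv2.cvtColor(im,cv2.COLOR_RGB2LAB).astype(float); lab=cv2.GaussianBlur(lab,(3,3),0)
    def px(X):
        q=(X-M[:3,3])@M[:3,:3]; return q[...,0]/q[...,2]*F+p["cx"],q[...,1]/q[...,2]*F+p["cy"]
    c=np.array(c0,float)
    for it in range(4):
        th=np.radians(np.arange(0,360,3)); r=np.arange(rad-dr,rad+dr,.0005)
        X=np.stack([c[0]+r[None]*np.cos(th)[:,None],c[1]+r[None]*np.sin(th)[:,None],np.full((len(th),len(r)),zt)],-1)
        u,v=px(X); g=cv2.remap(lab[...,0].astype(np.float32),u.astype(np.float32),v.astype(np.float32),1,borderValue=255)
        # dark ring = minimum of lightness minus local background
        h=g-cv2.blur(g,(21,1)); k=h.argmin(1); ok=(h.min(1)<-5)
        E=X[np.arange(len(th)),k,:2][ok]
        s=least_squares(lambda q:np.hypot(E[:,0]-q[0],E[:,1]-q[1])-q[2],[*c,rad],loss="soft_l1",f_scale=.001); c=s.x[:2]; dr=max(.006,dr/2)
    return s.x.round(4),ok.sum(),np.abs(s.fun).mean().round(4)
E
python3 - <<'E'
from lid import *
im=cv2.imread("pics/w1.png")[:,:,::-1].copy();z=np.load("w1c.npz");p=camera_params("wrist")
for nm,c,kp in(("L",(.506,.13),(430,207)),("R",(.481,-.107),(210,183))): print(nm,lidfit(im,z["M"],float(z["F"]),p,c,.025))
W=camera_params("top"); Wm=np.eye(4);Wm[:3,:3]=cv2.Rodrigues(W["rvec"])[0];Wm[:3,3]=W["tvec"]
im=cv2.imread("pics/top0.png")[:,:,::-1].copy()
for nm,c in(("L",(.506,.13)),("R",(.481,-.107))): print(nm,"top",lidfit(im,np.linalg.inv(Wm),200/np.tan(np.radians(W["fovy"])/2),W,c,.025))
E
```

```text
L (array([0.5059, 0.1324, 0.0823]), np.int64(107), np.float64(0.0004))
R (array([ 0.4808, -0.1087,  0.0825]), np.int64(109), np.float64(0.0005))
L top (array([0.506 , 0.13  , 0.0845]), np.int64(0), np.float64(nan))
R top (array([ 0.4796, -0.002 ,  0.0905]), np.int64(15), np.float64(0.0))lid.py:17: RuntimeWarning: Mean of empty slice.
  return s.x.round(4),ok.sum(),np.abs(s.fun).mean().round(4)
  ret = ret.dtype.type(ret / rcount)
```

Request:
{"name": "jog_arm", "arguments": {
  "targets": [
    [[-0.6,2.1,6],[0,0,0],0],
    [[-0.6,2.1,7.6],[0,0,0],0],
    [[-0.6,2.1,7.6],[0,0,0],0],
    [[-0.6,2.1,7.6],[0,0,0],0],
    [[-0.6,2.1,9.0],[0,0,0],0],
    [[-0.6,2.1,9.3],[0,0,0],0],
    [[-0.6,2.1,9.45],[0,0,0],0],
    [[-0.6,2.1,9.45],[0,0,0],0]
  ]
}}

```text
time: 2.7
tool_pos: [0.4722, 0.0714, 0.0261]
tool_rot: [0.001, 0.0, 1.0, -0.0]
contact_force: [0.4, -0.6, 0.5]
gripper_width: 0.004
grasp_force: 0.0
```

Request:
{"name": "jog_arm", "arguments": {
  "targets": [
    [[0,0,0.08],[0,0,0],0],
    [[0,0,0.08],[0,0,0],0],
    [[0,0,0.08],[0,0,0],0]
  ]
}}

```text
time: 3.08
tool_pos: [0.4724, 0.0714, 0.025]
tool_rot: [0.001, 0.0, 1.0, -0.0]
contact_force: [-3.9, -0.2, 8.9]
gripper_width: -0.002
grasp_force: 4.4
```

Request:
{"name": "jog_arm", "arguments": {
  "targets": [
    [[0,0,-2.4],[0,0,0],0],
    [[-2.1,1.2,-2.4],[0,0,0],0],
    [[-4.2,2.4,-2.4],[0,0,0],0],
    [[-4.2,2.4,-1.6],[0,0,0],0],
    [[-4.2,2.4,-0.4],[0,0,0],0],
    [[-4.2,2.4,-0.06],[0,0,0],0],
    [[-4.2,2.4,-0.02],[0,0,0],0],
    [[-4.2,2.4,0],[0,0,0],0]
  ]
}}

```text
time: 4.08
tool_pos: [0.5742, 0.131, 0.0249]
tool_rot: [-0.003, 0.0, 1.0, -0.0]
contact_force: [-12.8, -2.0, 19.1]
gripper_width: 0.001
grasp_force: 9.7
```

Request:
{"name": "jog_arm", "arguments": {
  "targets": [
    [[0,0,-2.4],[0,0,0],0],
    [[2.1,1.2,-2.4],[0,0,0],0],
    [[4.2,2.4,-2.4],[0,0,0],0],
    [[4.2,2.4,-1.6],[0,0,0],0],
    [[4.2,2.4,-0.4],[0,0,0],0],
    [[4.2,2.4,-0.1],[0,0,0],0],
    [[4.2,2.4,-0.04],[0,0,0],0],
    [[4.2,2.4,-0.04],[0,0,0],0]
  ]
}}

```text
time: 5.08
tool_pos: [0.47, 0.1911, 0.025]
tool_rot: [-0.002, 0.001, 1.0, -0.0]
contact_force: [-7.4, -1.2, 10.7]
gripper_width: -0.002
grasp_force: 5.2
```

Request:
{"name": "jog_arm", "arguments": {
  "targets": [
    [[0,0,-2.4],[0,0,0],0],
    [[-0.3,-2,-4],[0,0,0],0],
    [[-1.2,-4.4,-4],[0,0,0],0],
    [[-1.9,-6.8,-4],[0,0,0],0],
    [[-2.5,-9.2,-4],[0,0,0],0],
    [[-3.2,-12,-4],[0,0,0],0],
    [[-3.2,-12,-3.2],[0,0,0],0],
    [[-3.2,-12,-2],[0,0,0],0]
  ]
}}

```text
time: 6.08
tool_pos: [0.5513, -0.1099, 0.0738]
tool_rot: [0.001, 0.002, 1.0, -0.0]
contact_force: [-0.2, 1.1, -0.0]
gripper_width: -0.0
grasp_force: 0.0
```

Run:
```python
from h import *
s=state();print(s["tool_pos"])
im,d,P,M,F,p=snap("wrist"); im,d,S,*_=snap("scene"); np.save("s1.npy",S)
```

```text
[ 0.55127141 -0.10994378  0.07375645]
```

Request:
{"name": "jog_arm", "arguments": {
  "targets": [
    [[0,0,1.5],[0,0,0],0],
    [[0,0,1.7],[0,0,0],0],
    [[0,0,1.78],[0,0,0],0],
    [[0,0,1.82],[0,0,0],0],
    [[0,0,1.84],[0,0,0],0],
    [[0,0,1.84],[0,0,0],0]
  ]
}}

```text
time: 6.92
tool_pos: [0.5514, -0.1088, 0.0283]
tool_rot: [0.001, 0.0, 1.0, -0.0]
contact_force: [0.1, 0.5, 1.8]
gripper_width: 0.004
grasp_force: 0.3
```

```bash
cat > tilt.py <<'E'
from h import *
from m import sel
S0=np.load("scene0.npy");im,d,S,*_=snap("scene");T0=np.load("top0.npy");im,d,T,*_=snap("top")
c=np.array([.481,-.109])
def b(Q):
    Q=sel(Q,c,.08,0,.045); r=Q[:,:2]-c; a=np.degrees(np.arctan2(r[:,1],r[:,0]))%360; k=np.hypot(*r.T)>.05
    return [round(1000*np.median(Q[k&(a>=j)&(a<j+45)][:,2]),1) for j in range(0,360,45)]
for Q in(S0,S,T0,T): print(*b(Q))
s=state();print(s["tool_pos"],s["contact_force"])
E
python3 tilt.py | tail -5
```

```text
29.4 28.8 25.9 26.1 25.9 25.8 25.7 27.2
30.4 29.9 25.9 26.1 26.9 26.4 25.9 27.3
29.2 28.7 25.9 25.6 25.8 25.5 25.5 27.0
nan nan nan nan 27.0 26.0 26.9 26.4
[ 0.55131478 -0.10881602  0.02804511] [0.38940286 0.34516404 1.72929392]
  return _methods._mean(a, axis=axis, dtype=dtype,
  ret = ret.dtype.type(ret / rcount)
```

Light force (1.8 N) at 28 mm, and the far side is starting to rise; I'll press on.

Request:
{"name": "jog_arm", "arguments": {
  "targets": [
    [[0,0,0.06],[0,0,0],0],
    [[0,0,0.12],[0,0,0],0],
    [[0,0,0.16],[0,0,0],0],
    [[0,0,0.2],[0,0,0],0],
    [[0,0,0.2],[0,0,0],0],
    [[0,0,0.2],[0,0,0],0],
    [[0,0,0.2],[0,0,0],0],
    [[0,0,0.2],[0,0,0],0]
  ]
}}

```text
time: 8.02
tool_pos: [0.5513, -0.1088, 0.0249]
tool_rot: [-0.0, 0.0, 1.0, 0.0]
contact_force: [-6.3, 3.0, 16.2]
gripper_width: -0.001
grasp_force: 7.7
```

```bash
python3 tilt.py 2>/dev/null| tail -5
```

```text
29.4 28.8 25.9 26.1 25.9 25.8 25.7 27.2
25.0 24.9 27.0 30.0 31.9 31.5 28.1 25.9
29.2 28.7 25.9 25.6 25.8 25.5 25.5 27.0
nan nan nan nan 33.7 32.2 25.8 26.3
[ 0.55129071 -0.10876721  0.02488783] [-6.4205091   2.79174743 16.15031401]
```

Lid R has rocked over: its far rim is up about 7 mm while the pressed rim went down, so R is the warped one. I'll hold it a little longer, let go gently, and move to lid L.

Request:
{"name": "jog_arm", "arguments": {
  "targets": [
    [[0,0,-0.05],[0,0,0],0],
    [[0,0,-0.05],[0,0,0],0],
    [[0,0,-0.05],[0,0,0],0],
    [[0,0,-0.16],[0,0,0],0],
    [[0,0,-0.28],[0,0,0],0],
    [[0,0,-0.5],[0,0,0],0],
    [[0,0,-2.5],[0,0,0],0],
    [[1,1,-5],[0,0,0],0]
  ]
}}

```text
time: 9.12
tool_pos: [0.5287, -0.0873, 0.14]
tool_rot: [-0.001, 0.001, 1.0, 0.0]
contact_force: [1.3, 0.0, 0.5]
gripper_width: 0.003
grasp_force: 0.0
```

Request:
{"name": "jog_arm", "arguments": {
  "targets": [
    [[3,11.4,-4.2],[0,0,0],80],
    [[3,11.4,-4.2],[0,0,0],80],
    [[3,11.4,-4.2],[0,0,0],80],
    [[3,11.4,-4.2],[0,0,0],80],
    [[3,11.4,-4.2],[0,0,0],80],
    [[3,11.4,-4.2],[0,0,0],80],
    [[3,11.4,-4.2],[0,0,0],80]
  ]
}}

```text
time: 10.0
tool_pos: [0.4539, 0.198, 0.2438]
tool_rot: [-0.0, 0.0, 1.0, -0.0]
contact_force: [-0.2, -0.5, -0.3]
gripper_width: 0.799
grasp_force: 0.0
```

```bash
python3 - <<'E' | tail -12
from lid import *
import io,contextlib
with contextlib.redirect_stdout(io.StringIO()): from m import sel,circ
s=state();print(s["tool_pos"],s["gripper_width"])
im,d,P,M,F,p=snap("wrist","w2.png");np.save("w2.npy",P)
print(lidfit(im,M,F,p,(.506,.132),.025))
c=(.481,.383)
Q=sel(P,c,.1,.084,.097);print("rim depth",len(Q),circ(Q),np.median(Q[:,2]))
r=np.hypot(*(Q[:,:2]-circ(Q)[:2]).T);print(np.percentile(r,[2,50,98]))
o=sel(P,(.506,.132),.03,.055,.075);print("knob top",len(o),np.median(o,0))
E
```

```text
[0.45394007 0.19795701 0.24379458] 0.7994370186038726
(array([0.5078, 0.1333, 0.0821]), np.int64(111), np.float64(0.0007))
rim depth 2866 [0.4793 0.3828 0.0748] 0.08869601568063781
[0.07312459 0.07479762 0.07694766]
knob top 201 [0.49913551 0.13848901 0.06116926]
```

View pics/w2.png

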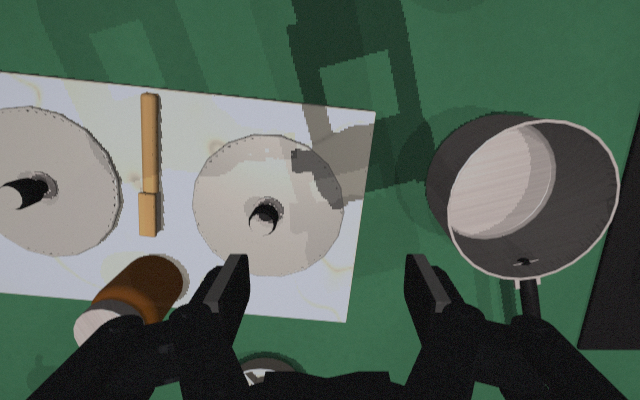

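The view shows lid L's outline centred at about (268,205), its knob at (264,217), and the pan mouth at about (533,200) with its handle pointing down in the picture (+x).

Request:
{"name": "jog_arm", "arguments": {
  "targets": [
    [[-2.1,-2.6,3],[0,0,0],65],
    [[-2.1,-2.6,5.7],[0,0,0],65],
    [[-2.1,-2.6,5.7],[0,0,0],65],
    [[-2.1,-2.6,5.7],[0,0,0],65],
    [[-2.1,-2.6,5.7],[0,0,0],65]
  ]
}}

```text
time: 10.68
tool_pos: [0.5074, 0.1325, 0.1029]
tool_rot: [0.0, 0.001, 1.0, 0.0]
contact_force: [0.6, -0.5, -0.2]
gripper_width: 0.649
grasp_force: 0.0
```

```bash
python3 - <<'E' | tail -12
from lid import *
import io,contextlib
with contextlib.redirect_stdout(io.StringIO()): from m import sel,circ
s=state();print(s["tool_pos"],s["gripper_width"])
im,d,P,M,F,p=snap("wrist","w3.png")
print(lidfit(im,M,F,p,(.5075,.133),.025))
K=sel(P,(.5075,.133),.022,.03,.07);print(len(K),np.median(K,0),K.min(0),K.max(0))
Q=K[K[:,2]<.056]; print(circ(Q,.014))
E
```

```text
[0.50737529 0.13253134 0.10289842] 0.648538930335607
(array([0.5082, 0.1329, 0.0819]), np.int64(111), np.float64(0.001))
1101 [0.49933579 0.13295373 0.05608113] [0.49424971 0.11899199 0.03515861] [0.52013275 0.14688663 0.06572763]
[0.5048 0.1252 0.014 ]
```

View pics/w3.png

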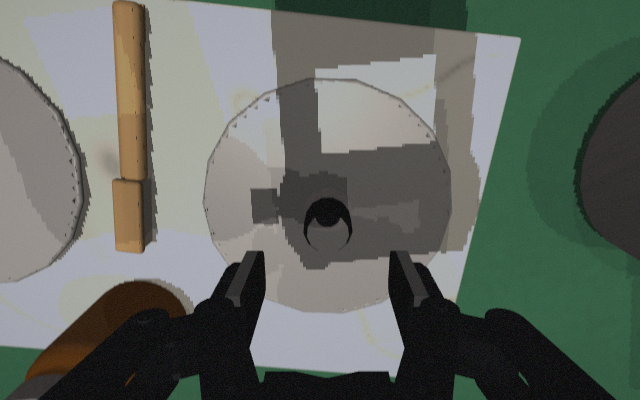

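The fingers straddle the knob (327,222), in the middle of the lid outline. Down to grasp.

Request:
{"name": "jog_arm", "arguments": {
  "targets": [
    [[0,0,1.8],[0,0,0],65],
    [[0,0,2.8],[0,0,0],65],
    [[0,0,2.8],[0,0,0],65],
    [[0,0,2.8],[0,0,0],0],
    [[0,0,2.8],[0,0,0],0],
    [[0,0,2.8],[0,0,0],0],
    [[0,0,2.8],[0,0,0],0]
  ]
}}

```text
time: 11.6
tool_pos: [0.5088, 0.1336, 0.0347]
tool_rot: [0.002, 0.0, 1.0, 0.0]
contact_force: [-1.2, 1.0, 6.2]
gripper_width: 0.31
grasp_force: 59.1
```

Request:
{"name": "jog_arm", "arguments": {
  "targets": [
    [[0,0,-0.6],[0,0,0],0],
    [[0,0,-2],[0,0,0],0],
    [[0,0,-4],[0,0,0],0],
    [[0,1.2,-4.8],[0,0,0],0],
    [[0.2,3,-4.8],[0,0,0],0],
    [[0.5,5,-4.8],[0,0,0],0],
    [[0.8,7,-4.8],[0,0,0],0],
    [[1.1,8.6,-4.8],[0,0,0],0]
  ]
}}

```text
time: 12.6
tool_pos: [0.4786, 0.3499, 0.1524]
tool_rot: [0.0, 0.0, 1.0, 0.0]
contact_force: [0.8, -0.3, -1.8]
gripper_width: 0.309
grasp_force: 59.6
```

Request:
{"name": "jog_arm", "arguments": {
  "targets": [
    [[0,1,0],[0,0,0],0],
    [[0,1.4,0],[0,0,0],0],
    [[0,1.4,0],[0,0,0],0],
    [[0,1.4,0],[0,0,0],0]
  ]
}}

```text
time: 13.1
tool_pos: [0.4798, 0.382, 0.1517]
tool_rot: [-0.0, 0.001, 1.0, -0.0]
contact_force: [0.2, -1.1, -2.8]
gripper_width: 0.311
grasp_force: 59.5
```

Run:
```python
from lid import *
import io,contextlib
with contextlib.redirect_stdout(io.StringIO()): from m import sel,circ
s=state();print(s["tool_pos"],s["tool_rot"],s["gripper_width"],s["grasp_force"])
im,d,P,M,F,p=snap("wrist","w4.png")
L=sel(P,s["tool_pos"][:2],.11,.115,.155); print("lid plane",len(L),np.median(L[:,2]))
A=np.c_[L[:,:2]-s["tool_pos"][:2],np.ones(len(L))]; print(np.linalg.lstsq(A,L[:,2],rcond=None)[0].round(4))
c=(.48,.383); Q=sel(P,c,.1,.084,.097); print("pan",len(Q),circ(Q),circ(Q,.0755))
print("lidfit",lidfit(im,M,F,p,s["tool_pos"][:2],np.median(L[:,2])))
for n in("scene","top"):
    _,_,S,*_=snap(n,n+"4.png")
    L=sel(S,s["tool_pos"][:2],.1,.115,.155); Q=sel(S,c,.1,.084,.097);print(n,len(L),np.median(L[:,2]),(L.min(0)+L.max(0))/2,L.max(0)-L.min(0),"pan",len(Q),circ(Q,.0755))
```

```text
[0.47978177 0.38198148 0.15167023] [-1.29339098e-04  1.08196959e-03  9.99999335e-01 -3.78398173e-04] 0.3108903828288219 59.518983364105225
lid plane 66506 0.14130132451718092
[-4.100e-03 -1.000e-04  1.412e-01]m.py:9: RuntimeWarning: Mean of empty slice.
  s=least_squares(f,[*Q[:,:2].mean(0),r or .08],loss="soft_l1",f_scale=.002);return s.x.round(4)
  ret = um.true_divide(
Traceback (most recent call last):
  File "m.py", line 9, in circ
    s=least_squares(f,[*Q[:,:2].mean(0),r or .08],loss="soft_l1",f_scale=.002);return s.x.round(4)
ValueError: Initial guess is outside of provided bounds
```

View pics/w4.png

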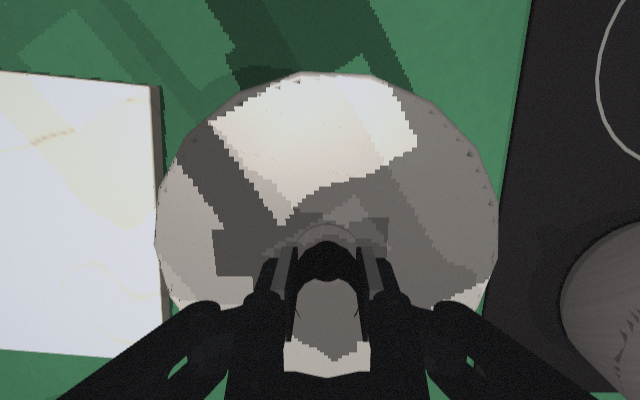

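The lid hangs level over the pan; (325,200) is its middle in the picture and it hides the pan. The plate is at 142 mm, as expected. Lowering it.

Request:
{"name": "jog_arm", "arguments": {
  "targets": [
    [[-0.05,0.06,1],[0,0,0],0],
    [[-0.05,0.06,1.6],[0,0,0],0],
    [[-0.05,0.06,1.8],[0,0,0],0],
    [[-0.05,0.06,1.86],[0,0,0],0],
    [[-0.05,0.06,1.9],[0,0,0],0],
    [[-0.05,0.06,1.9],[0,0,0],0]
  ]
}}

```text
time: 13.9
tool_pos: [0.481, 0.3849, 0.105]
tool_rot: [0.001, 0.0, 1.0, 0.0]
contact_force: [0.7, 0.8, -1.4]
gripper_width: 0.311
grasp_force: 59.5
```

Request:
{"name": "jog_arm", "arguments": {
  "targets": [
    [[0,0,0.05],[0,0,0],0],
    [[0,0,0.08],[0,0,0],0],
    [[0,0,0.1],[0,0,0],0],
    [[0,0,0.1],[0,0,0],0]
  ]
}}

```text
time: 14.4
tool_pos: [0.481, 0.385, 0.1036]
tool_rot: [0.0, 0.0, 1.0, 0.0]
contact_force: [-3.7, -2.2, 5.5]
gripper_width: 0.308
grasp_force: 60.3
```

```bash
cat > lp.py <<'E'
from lid import *
import io,contextlib
with contextlib.redirect_stdout(io.StringIO()): from m import sel,circ
def plane(z0,z1,name="wrist"):
    s=state();print(s["tool_pos"],s["contact_force"].round(1))
    im,d,P,M,F,p=snap(name,None)
    c=(.48,.383)
    L=sel(P,c,.085,z0,z1); A=np.c_[L[:,:2]-c,np.ones(len(L))]; q=np.linalg.lstsq(A,L[:,2],rcond=None)[0]
    print("plane",len(L),q.round(4), "std",np.std(L[:,2]-A@q))
    return im,P,M,F,p
E
python3 -c "
from lp import *
plane(.08,.102); plane(.08,.102,'scene')"
```

```text
[0.48095337 0.38499809 0.10359173] [-3.7 -2.2  5.5]
plane 66298 [-0.0016  0.      0.0932] std 0.0006479246473893293
[0.48099167 0.38498757 0.10358072] [-3.9 -0.7  5.6]
plane 669 [-0.0119  0.0238  0.0944] std 0.003645249247293093
```

Seated level: the plate top is at 93–94 mm against 93.5 expected, with about 6 N of support. Releasing.

Request:
{"name": "jog_arm", "arguments": {
  "targets": [
    [[0,0,-0.06],[0,0,0],30],
    [[0,0,-0.08],[0,0,0],50],
    [[0,0,-0.08],[0,0,0],65],
    [[0,0,-0.08],[0,0,0],65],
    [[0,0,-1.2],[0,0,0],65],
    [[0,0,-3],[0,0,0],65],
    [[1,0,-5],[0,0,0],65],
    [[1,0,-5],[0,0,0],65]
  ]
}}

```text
time: 15.5
tool_pos: [0.4571, 0.3865, 0.2331]
tool_rot: [0.004, -0.0, 1.0, 0.003]
contact_force: [0.1, -0.3, 0.1]
gripper_width: 0.651
grasp_force: 0.0
```

```bash
python3 -c "
from lp import *
im,P,M,F,p=plane(.08,.102)
cv2.imwrite('pics/w5.png',im[:,:,::-1])
print(lidfit(im,M,F,p,(.48,.384),.0935))
Q=sel(P,(.48,.384),.1,.086,.1);print((Q.min(0)+Q.max(0))/2,Q.max(0)-Q.min(0))"
```

```text
[0.45711181 0.38647514 0.23311573] [ 0.1 -0.3  0.1]
plane 26782 [-0.002  -0.0017  0.0932] std 0.000711480025189341
(array([0.4804, 0.3849, 0.0841]), np.int64(113), np.float64(0.0008))
[0.48051394 0.38501282 0.0934903 ] [0.16588974 0.1677267  0.00682387]
```

View pics/w5.png

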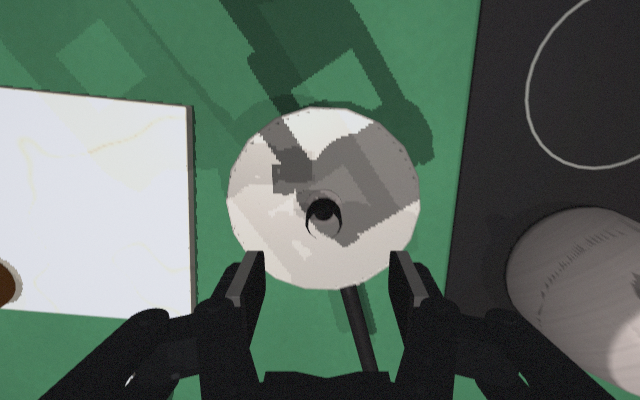

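Lid L sits level on the pan, centred at (0.480, 0.385); in the picture its knob is at (323,217) and the handle runs from (350,290). On to lid R and the rest.

Request:
{"name": "jog_arm", "arguments": {
  "targets": [
    [[1,-25,-1.6],[0,0,0],65],
    [[1,-25,-1.6],[0,0,0],65],
    [[1,-25,-1.6],[0,0,0],65],
    [[1,-25,-1.6],[0,0,0],65],
    [[1,-25,-1.6],[0,0,0],65],
    [[1,-25,-1.6],[0,0,0],65],
    [[1,-25,-1.6],[0,0,0],65],
    [[1,-25,-1.6],[0,0,0],65]
  ]
}}

```text
time: 16.55
tool_pos: [0.4343, -0.1158, 0.257]
tool_rot: [-0.001, 0.001, 1.0, 0.0]
contact_force: [0.7, -0.5, -0.2]
gripper_width: 0.65
grasp_force: 0.0
```

Request:
{"name": "jog_arm", "arguments": {
  "targets": [
    [[0,-4.5,0],[0,0,0],65],
    [[0,-4.5,0],[0,0,0],65],
    [[0,-4.5,0],[0,0,0],65],
    [[0,-4.5,0],[0,0,0],65],
    [[0,-4.5,0],[0,0,0],65]
  ]
}}

```text
time: 17.18
tool_pos: [0.4352, -0.2252, 0.258]
tool_rot: [-0.0, -0.0, 1.0, 0.0]
contact_force: [-0.5, -0.0, 0.5]
gripper_width: 0.648
grasp_force: 0.0
```

Run:
```python
from lp import *
s=state();print(s["tool_pos"],s["joint_pos"].round(2))
im,d,P,M,F,p=snap("wrist","w6.png");np.save("w6.npy",P)
print("R",lidfit(im,M,F,p,(.481,-.109),.025))
K=sel(P,(.481,-.109),.022,.03,.07);print(len(K),K.min(0),K.max(0))
Q=P.reshape(-1,3);Q=Q[(Q[:,1]<-.24)&(Q[:,1]>-.5)&(Q[:,0]>.38)&(Q[:,0]<.65)]
for a,b in((.003,.012),(.012,.04),(.04,.07),(.07,.1),(.1,.14)):
    q=Q[(Q[:,2]>a)&(Q[:,2]<b)]; print(a,b,len(q),q.min(0).round(3),q.max(0).round(3))
q=Q[(Q[:,2]>.003)&(Q[:,2]<.14)];print("minrect",cv2.minAreaRect((q[:,:2]*1000).astype(np.float32)))
```

```text
[ 0.4352332  -0.22523419  0.25800589] [-0.63 -0.29  1.88  0.    1.55 -2.2 ]
R (array([ 0.4813, -0.11  ,  0.0833]), np.int64(114), np.float64(0.001))
380 [ 0.46593162 -0.12415922  0.03353763] [ 0.49333481 -0.09725223  0.06595192]
0.003 0.012 2717 [ 0.399 -0.454  0.003] [ 0.594 -0.291  0.012]
0.012 0.04 1934 [ 0.399 -0.453  0.012] [ 0.594 -0.292  0.04 ]
0.04 0.07 777 [ 0.404 -0.425  0.04 ] [ 0.567 -0.319  0.07 ]
0.07 0.1 1276 [ 0.479 -0.425  0.07 ] [ 0.564 -0.324  0.1  ]
0.1 0.14 763 [ 0.521 -0.425  0.1  ] [ 0.564 -0.327  0.126]
minrect ((498.6241149902344, -372.8613586425781), (150.66464233398438, 190.4198760986328), 85.92042541503906)
```

View pics/w6.png

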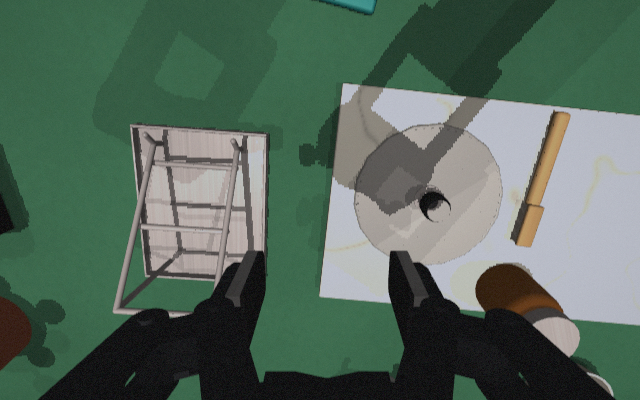

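The view shows the rest's tray with corners at about (132,125), (268,133), (267,265) and (147,277), its wires rising downwards in the picture (+x), and lid R with its knob at (432,205), unmoved.

```bash
cat > rest.py <<'E'
from h import *
P=np.load("w6.npy").reshape(-1,3); yaw=np.radians(-4.08); c=np.array([.4986,-.3729])
Rm=np.array([[np.cos(yaw),-np.sin(yaw)],[np.sin(yaw),np.cos(yaw)]])
Q=P.copy(); Q[:,:2]=(P[:,:2]-c)@Rm
Q=Q[(abs(Q[:,0])<.1)&(abs(Q[:,1])<.075)&(Q[:,2]>.025)&(Q[:,2]<.14)]
t=np.tan(np.radians(35))
for sg in(-1,1):
    q=Q[(sg*Q[:,1]>.03)]
    o=q[:,2]-t*q[:,0]; h,e=np.histogram(o,bins=np.arange(.0,.15,.002)); k=h.argmax(); m=e[k]+.001
    w=q[abs(o-m)<.005]; f=np.polyfit(w[:,0],w[:,2],1); fy=np.polyfit(w[:,0],w[:,1],1)
    print(sg,"n",len(w),"off",m.round(4),"slope deg",np.degrees(np.arctan(f[0])).round(2),f.round(4),"y'",fy.round(4),np.percentile(w[:,2]-np.polyval(f,w[:,0]),[5,50,95]).round(4),"x range",w[:,0].min().round(3),w[:,0].max().round(3))
    l=q[(q[:,2]<.06)&(q[:,0]<-.05)&(o>m+.012)]; print("  lip",len(l),l.min(0).round(4),l.max(0).round(4),np.median(l,0).round(4))
E
python3 rest.py
```

```text
-1 n 1237 off 0.081 slope deg 34.94 [0.6986 0.0801] y' [ 0.0184 -0.0434] [-0.0026  0.0001  0.0021] x range -0.083 0.065
  lip 56 [-0.0915 -0.0472  0.0339] [-0.0834 -0.0413  0.043 ] [-0.0878 -0.0435  0.0399]
1 n 820 off 0.081 slope deg 34.84 [0.696  0.0803] y' [-0.0042  0.0455] [-0.0023  0.0001  0.002 ] x range -0.08 0.043
  lip 45 [-0.0918  0.042   0.0338] [-0.0827  0.0483  0.0431] [-0.088   0.0457  0.0404]
```

```bash
cat >> rest.py <<'E'
print("---")
Q=P.copy(); Q[:,:2]=(P[:,:2]-c)@Rm
for sg in(-1,1):
    q=Q[(abs(Q[:,1]-sg*.0445)<.007)&(Q[:,0]<-.06)&(Q[:,0]>-.12)&(Q[:,2]>.012)&(Q[:,2]<.06)]
    for z in np.arange(.012,.048,.004):
        w=q[(q[:,2]>=z)&(q[:,2]<z+.004)]
        if len(w)>3: print(sg,round(z,3),len(w),np.percentile(w[:,0],[2,25,50,75,98]).round(4))
E
python3 rest.py | sed -n '/---/,$p'
```

```text
---
-1 0.012 42 [-0.0947 -0.094  -0.093  -0.0921 -0.0747]
-1 0.016 10 [-0.0799 -0.0788 -0.0772 -0.0756 -0.0743]
-1 0.02 9 [-0.0801 -0.0784 -0.0774 -0.0764 -0.0749]
-1 0.024 28 [-0.0821 -0.078  -0.0766 -0.0746 -0.072 ]
-1 0.028 58 [-0.0847 -0.0793 -0.073  -0.0707 -0.0604]
-1 0.032 56 [-0.0867 -0.0702 -0.0672 -0.0649 -0.0611]
-1 0.036 44 [-0.0913 -0.0862 -0.0838 -0.0622 -0.0603]
-1 0.04 27 [-0.0914 -0.0904 -0.0893 -0.088  -0.0863]
1 0.012 34 [-0.0948 -0.0941 -0.0932 -0.0925 -0.0763]
1 0.016 5 [-0.0795 -0.0789 -0.0778 -0.0761 -0.0754]
1 0.024 16 [-0.0798 -0.0777 -0.0767 -0.0757 -0.0729]
1 0.028 54 [-0.0816 -0.0768 -0.0736 -0.0708 -0.0607]
1 0.032 47 [-0.0847 -0.0702 -0.0672 -0.065  -0.0611]
1 0.036 38 [-0.0899 -0.0853 -0.0657 -0.0618 -0.0605]
1 0.04 25 [-0.0918 -0.0907 -0.0898 -0.088  -0.0865]
```

```bash
python3 -c "
import cv2
a=cv2.imread('pics/w6.png')[115:300,105:275];cv2.imwrite('pics/w6c.png',cv2.resize(a,None,fx=3.2,fy=3.2,interpolation=2))"
```

```text
(no output)
```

View pics/w6c.png

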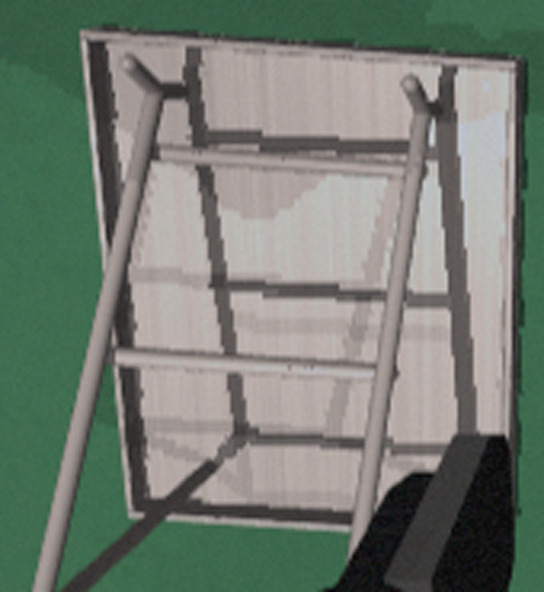

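The rest's lip is square to its wires. The lid's round edge meets the two lips at y' = ±45 mm, which puts the knob point at (0.465, -0.370, 0.095); that height agrees with the text. Going to the knob of lid R with a 4° yaw.

Request:
{"name": "jog_arm", "arguments": {
  "targets": [
    [[-1.8,4.6,2.5],[0,0,0.5],65],
    [[-1.8,4.6,5.9],[0,0,0.5],65],
    [[-1.8,4.6,5.9],[0,0,0.5],65],
    [[-1.8,4.6,5.9],[0,0,0.5],65],
    [[-1.8,4.6,5.9],[0,0,0.5],65],
    [[-1.8,4.6,5.9],[0,0,0.5],65]
  ]
}}

```text
time: 17.98
tool_pos: [0.482, -0.1127, 0.1141]
tool_rot: [0.002, 0.036, 0.999, -0.001]
contact_force: [-0.1, -1.0, -0.2]
gripper_width: 0.649
grasp_force: 0.0
```

Run:
```python
from lp import *
s=state();print(s["tool_pos"],s["tool_rot"].round(4))
im,d,P,M,F,p=snap("wrist")
K=sel(P,(.4805,-.110),.022,.03,.07);print(len(K),K.min(0),K.max(0)); print(lidfit(im,M,F,p,(.4805,-.110),.025))
```

```text
[ 0.48196854 -0.11268223  0.11409085] [ 0.0022  0.0355  0.9994 -0.001 ]
997 [ 0.46632207 -0.12422321  0.03441265] [ 0.49343419 -0.0959574   0.06560542]
(array([ 0.4812, -0.1098,  0.0827]), np.int64(113), np.float64(0.0011))
```

Request:
{"name": "jog_arm", "arguments": {
  "targets": [
    [[0.05,0.1,2],[0,0,0],65],
    [[0.05,0.1,3.2],[0,0,0],65],
    [[0.05,0.1,3.2],[0,0,0],65],
    [[0.05,0.1,3.2],[0,0,0],0],
    [[0.05,0.1,3.2],[0,0,0],0],
    [[0.05,0.1,3.2],[0,0,0],0],
    [[0.05,0.1,3.2],[0,0,0],0]
  ]
}}

```text
time: 18.9
tool_pos: [0.4813, -0.1099, 0.0341]
tool_rot: [0.002, 0.035, 0.999, -0.001]
contact_force: [-1.2, -0.9, 6.6]
gripper_width: 0.307
grasp_force: 59.0
```

Request:
{"name": "jog_arm", "arguments": {
  "targets": [
    [[0,0,-0.6],[0,0,0],0],
    [[0,0,-2],[0,0,0],0],
    [[0,0,-4],[0,0,0],0],
    [[0.1,-1,-5.2],[0,0,0],0],
    [[0.3,-3,-5.2],[0,0,0],0],
    [[0.5,-5.2,-5.2],[0,0,0],0],
    [[0.7,-7.4,-5.2],[0,0,0],0],
    [[0.9,-9.6,-5.2],[0,0,0],0]
  ]
}}

```text
time: 19.9
tool_pos: [0.4392, -0.348, 0.1618]
tool_rot: [0.0, 0.035, 0.999, 0.0]
contact_force: [0.4, 0.2, -2.0]
gripper_width: 0.311
grasp_force: 59.6
```

Request:
{"name": "jog_arm", "arguments": {
  "targets": [
    [[0,-0.8,0],[0,0,0],0],
    [[0,-0.8,0],[0,-1.1,0],0],
    [[0,-0.8,0],[0,-2.2,0],0],
    [[0,-0.8,0],[0,-3.3,0],0],
    [[0,-0.8,0],[0,-4.4,0],0],
    [[0,-0.8,0],[0,-4.4,0],0],
    [[0,-0.8,0],[0,-4.4,0],0],
    [[0,-0.8,0],[0,-4.4,0],0]
  ]
}}

```text
time: 20.9
tool_pos: [0.4396, -0.3669, 0.1626]
tool_rot: [0.302, 0.033, 0.953, -0.011]
contact_force: [0.1, 0.2, -3.0]
gripper_width: 0.309
grasp_force: 59.9
```

```bash
cat > go.py <<'E'
from lp import *
def go(t):
    s=state(); w,x,y,z=s["tool_rot"]; Rt=R.from_quat([x,y,z,w]).as_matrix()
    print("pos",s["tool_pos"].round(4),"force",s["contact_force"].round(1),"grip",round(s["grasp_force"],1),s["gripper_width"].round(3))
    print("tool z",Rt[:,2].round(3),"tool y",Rt[:,1].round(3),"shift units",((np.array(t)-s["tool_pos"])@Rt/.025).round(2))
    zw=np.array([.5736*.9975,-.5736*.0711,-.8192]); yw=np.array([.0711,.9975,0]); xw=np.cross(yw,zw)
    print("turn units",np.degrees(R.from_matrix(Rt.T@np.c_[xw,yw,zw]).as_rotvec()).round(1)/8)
    return s,Rt
E
python3 - <<'E'
from go import *
s,Rt=go([.474,-.370,.082])
im,d,P,M,F,p=snap("wrist","w7.png")
q=(P.reshape(-1,3)-s["tool_pos"])@Rt
L=q[(np.hypot(q[:,0],q[:,1])<.08)&(np.hypot(q[:,0],q[:,1])>.04)&(q[:,2]>-.01)&(q[:,2]<.03)]
A=np.c_[L[:,:2],np.ones(len(L))]; print("lid plane in tool",len(L),np.linalg.lstsq(A,L[:,2],rcond=None)[0].round(4))
E
```

```text
Traceback (most recent call last):
  File "go.py", line 4, in go
    print("pos",s["tool_pos"].round(4),"force",s["contact_force"].round(1),"grip",round(s["grasp_force"],1),s["gripper_width"].round(3))
                                                                                                            ^^^^^^^^^^^^^^^^^^^^^^^^
AttributeError: 'float' object has no attribute 'round'
```

```bash
sed -i 's/s\["gripper_width"\].round(3)/s["gripper_width"]/' go.py
python3 - <<'E'
from go import *
s,Rt=go([.474,-.370,.082])
im,d,P,M,F,p=snap("wrist","w7.png")
q=(P.reshape(-1,3)-s["tool_pos"])@Rt
r=np.hypot(q[:,0],q[:,1]);a=np.degrees(np.arctan2(q[:,1],q[:,0]))%360
L=(r<.078)&(r>.045)&(q[:,2]>-.01)&(q[:,2]<.03)
print([(k,round(1000*np.median(q[L&(a>=k)&(a<k+45)][:,2]),1)) for k in range(0,360,45) if (L&(a>=k)&(a<k+45)).sum()>50])
E
```

```text
pos [ 0.4396 -0.3669  0.1626] force [ 0.1  0.2 -3. ] grip 59.9 0.3093673361248979
tool z [ 0.575 -0.041 -0.817] tool y [ 0.069  0.998 -0.002] shift units [ 0.73 -0.02  3.43]
turn units [-0.     0.025  0.025]
[(0, np.float64(9.6)), (45, np.float64(9.3)), (90, np.float64(7.5)), (135, np.float64(7.6)), (180, np.float64(8.8)), (225, np.float64(10.3)), (270, np.float64(10.0)), (315, np.float64(9.6))]
```

Request:
{"name": "jog_arm", "arguments": {
  "targets": [
    [[0.7,0,0.5],[0,0,0],0],
    [[0.7,0,1.5],[0,0,0],0],
    [[0.7,0,2.3],[0,0,0],0],
    [[0.7,0,2.9],[0,0,0],0],
    [[0.7,0,3.1],[0,0,0],0],
    [[0.7,0,3.2],[0,0,0],0],
    [[0.7,0,3.2],[0,0,0],0]
  ]
}}

```text
time: 21.82
tool_pos: [0.4703, -0.3691, 0.0863]
tool_rot: [0.302, 0.034, 0.953, -0.011]
contact_force: [1.3, -0.2, -3.0]
gripper_width: 0.313
grasp_force: 59.9
```

Run:
```python
from go import *
s,Rt=go([.474,-.370,.082])
_=snap("scene","s7.png"); im=cv2.imread("pics/s7.png"); cv2.imwrite("pics/s7c.png",cv2.resize(im[200:330,160:330],None,fx=4,fy=4,interpolation=2))
```

```text
pos [ 0.4703 -0.3691  0.0863] force [ 1.3 -0.2 -3. ] grip 59.9 0.31317619089904153
tool z [ 0.575 -0.041 -0.817] tool y [ 0.071  0.998 -0.001] shift units [-0.02 -0.03  0.23]
turn units [-0.     0.025  0.   ]
```

View pics/s7c.png

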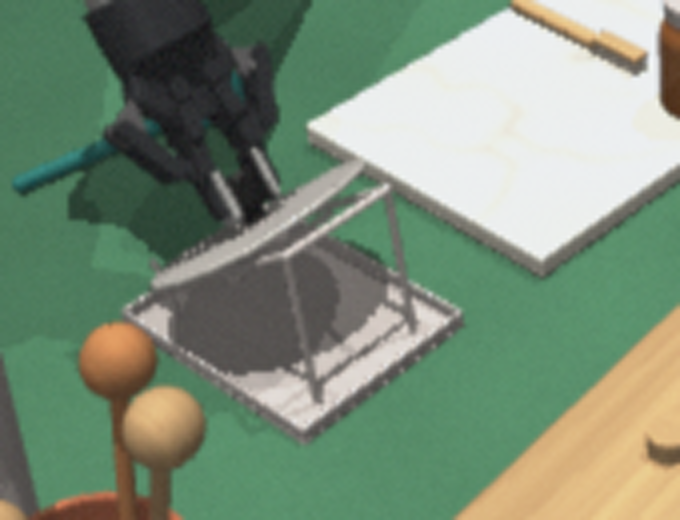

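The lid is held parallel over the wires, with its edge from (155,285) to (365,165) and the upper wire ends at (285,255) and (385,185). A few millimetres remain.

Request:
{"name": "jog_arm", "arguments": {
  "targets": [
    [[0.05,0,0.1],[0,0,0],0],
    [[0.05,0,0.18],[0,0,0],0],
    [[0.05,0,0.24],[0,0,0],0],
    [[0.05,0,0.24],[0,0,0],0]
  ]
}}

```text
time: 22.38
tool_pos: [0.4728, -0.3695, 0.0806]
tool_rot: [0.302, 0.034, 0.953, -0.011]
contact_force: [-0.6, -0.8, 0.1]
gripper_width: 0.307
grasp_force: 60.2
```

Request:
{"name": "jog_arm", "arguments": {
  "targets": [
    [[0,0,0.04],[0,0,0],0],
    [[0,0,0.06],[0,0,0],0],
    [[0,0,0.06],[0,0,0],0]
  ]
}}

```text
time: 22.75
tool_pos: [0.4732, -0.3696, 0.0803]
tool_rot: [0.302, 0.033, 0.953, -0.011]
contact_force: [-12.4, 3.9, 10.5]
gripper_width: 0.309
grasp_force: 62.0
```

Request:
{"name": "jog_arm", "arguments": {
  "targets": [
    [[0,0,-0.05],[0,0,0],0],
    [[0.05,0,-0.05],[0,0,0],0],
    [[0.1,0,-0.05],[0,0,0],0],
    [[0.1,0,-0.05],[0,0,0],0]
  ]
}}

```text
time: 23.25
tool_pos: [0.472, -0.3699, 0.0804]
tool_rot: [0.304, 0.034, 0.952, -0.012]
contact_force: [5.2, -1.2, 4.8]
gripper_width: 0.307
grasp_force: 60.1
```

```bash
python3 -c "
from go import *
s,Rt=go([.474,-.37,.082]); print('F tool',(s['contact_force']@Rt).round(1))"
```

```text
pos [ 0.472  -0.3699  0.0804] force [ 5.2 -1.2  4.8] grip 60.1 0.30734310730784775
tool z [ 0.578 -0.043 -0.815] tool y [ 0.072  0.997 -0.001] shift units [-0.1   0.   -0.01]
turn units [-0.0125  0.05    0.    ]
F tool [-7.1 -0.8 -0.9]
```

The reaction is now along the slope, so the edge is at the lip. Releasing and backing off along the lid's axis.

Request:
{"name": "jog_arm", "arguments": {
  "targets": [
    [[-0.04,0,0.03],[0,0,0],0],
    [[-0.04,0,0.03],[0,0,0],28],
    [[-0.04,0,0.03],[0,0,0],40],
    [[-0.04,0,0.03],[0,0,0],55],
    [[-0.04,0,0.03],[0,0,0],65],
    [[-0.04,0,-0.8],[0,0,0],65],
    [[-0.04,0,-2.5],[0,0,0],65],
    [[-0.04,0,-5],[0,0,0],65]
  ]
}}

```text
time: 24.25
tool_pos: [0.3985, -0.3622, 0.1798]
tool_rot: [0.301, 0.034, 0.953, -0.009]
contact_force: [0.7, -1.3, -0.5]
gripper_width: 0.646
grasp_force: 0.0
```

Run:
```python
from go import *
s,Rt=go([.474,-.37,.082])
im,d,P,M,F,p=snap("wrist")
yaw=np.radians(-4.08); c=np.array([.4986,-.3729]); Rm=np.array([[np.cos(yaw),-np.sin(yaw)],[np.sin(yaw),np.cos(yaw)]])
for n,P in(("wrist",P),("scene",snap("scene","s8.png")[2]),("top",snap("top","t8.png")[2])):
    Q=P.reshape(-1,3).copy();Q[:,:2]=(Q[:,:2]-c)@Rm
    nrm=np.array([-.5736,0,.8192]); C=np.array([-.0167,.001,.070]); u=np.array([.8192,0,.5736])
    v=Q-C; a=v@u; b=v[:,1]; h=v@nrm; r=np.hypot(a,b); k=(r<.1)&(h>-.004)&(h<.015)
    kk=k&(a<.01)&(b<.03)&(r<.075)
    q=np.linalg.lstsq(np.c_[a[kk],b[kk],np.ones(kk.sum())],h[kk],rcond=None)[0]
    K=(h>.025)&(h<.05)&(r<.03)
    print(n,k.sum(),"flat part plane",q.round(4),"a range",np.percentile(a[k],[.5,99.5]).round(4),"b",np.percentile(b[k],[.5,99.5]).round(4),"knob",K.sum(),a[K].mean().round(4),b[K].mean().round(4),h[K].max().round(4) if K.sum() else 0)
a=cv2.imread("pics/s8.png")[110:310,160:430];cv2.imwrite("pics/s8c.png",cv2.resize(a,None,fx=2.9,fy=2.9,interpolation=2))
```

```text
pos [ 0.3985 -0.3622  0.1798] force [ 0.7 -1.3 -0.5] grip 0.0 0.6464851257042
tool z [ 0.573 -0.036 -0.819] tool y [0.069 0.998 0.004] shift units [-0.24 -0.12  4.94]
turn units [ 0.0375  0.     -0.    ]
wrist 31472 flat part plane [0.0005 0.0016 0.0042] a range [-0.0956  0.0942] b [-0.0793  0.0797] knob 458 -0.0108 0.0003 0.0448
scene 491 flat part plane [0.0322 0.023  0.0069] a range [-0.0786  0.098 ] b [-0.0835  0.0743] knob 72 0.0084 -0.0054 0.0445
top 2683 flat part plane [-0.001   0.      0.0045] a range [-0.0923  0.0973] b [-0.0778  0.0825] knob 58 0.0064 0.007 0.047
```

View pics/s8c.png

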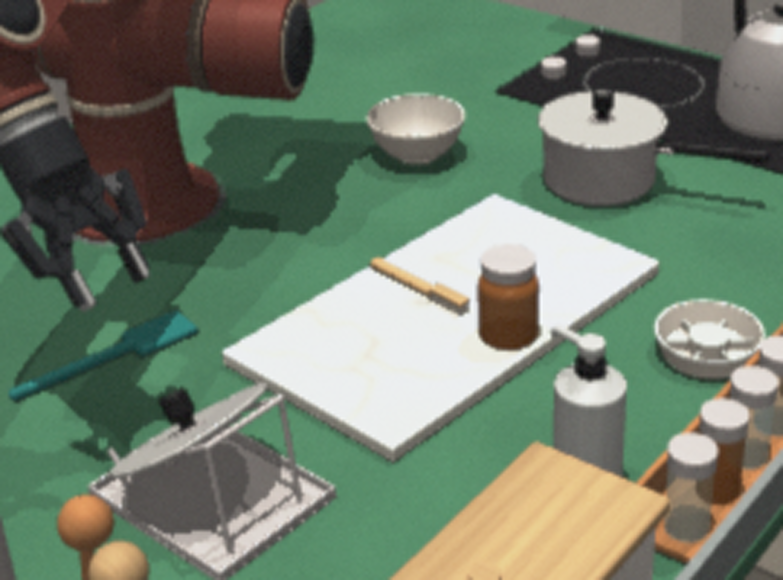

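The picture shows lid L level on the pan (602,120) and lid R flat on the wires, knob up at (178,405), its lower edge at the lip (112,470). The brush, jar, bowl and the rest stand where they were, and the gripper is clear. Handing in.

```bash
python3 -c "
from plant import *
print(job_done())"
```

```text
the job is handed in; nothing more can be done
None
```

The lid on the jar side nearer the rest (lid R, y ≈ -0.11) rocked under the press, so it is the warped one; it now lies knob up on the rest at the lip, the sound lid covers the saucepan level and centred, and the job was handed in at about 24 s.

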